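Put the lino gouge away and lid the tool tub

ROBOT

A 6-joint arm with a two-finger parallel gripper is mounted at the origin on the work surface. World frame = base frame: x ahead of the robot, y to its left, z up, the work surface at z = 0. Lengths are in m, angles in degrees, forces in N, time in s.
With the tool pointing down it reaches from about 0.4 to 0.825 m from the base axis. Payload 7 kg.
Tool frame: the origin (TCP) lies on the centre line of the jaws, within the pads' length; the fingertips stand 8 mm ahead of it and the grasp point (between the pads) lies 11 mm behind it; z points along the fingers, y is the line along which they close (so a half turn about z gives the same grasp; the last joint's range is limited). The gripper opens to 88 mm and grips with 3 to 60 N. Pads are 19 mm wide; open, the fingers measure 130 mm over their backs; the gripper's body (78 mm by 193 mm) begins 47 mm behind the grasp point.
Start: joints at [-53.795, 20.546, 0.682, 0, -70.136, -16.507], TCP at [0.227, -0.635, 0.235] pointing down, gripper open.
Joint ranges: [-176.03, 176.03], [-82.01, 121.73], [-58.28, 71.71], [-173.87, 95.51], [-174.79, -0.11], [-173.66, 173.66]. Speed limits (degrees/s): [136.94, 136.94, 172.46, 180, 180, 180].

INTERFACE

Orientations are given as [roll, pitch, yaw] about the fixed x, y, z axes, in that order (R = Rz(yaw) Ry(pitch) Rx(roll)).
In Python, from plant import ctrl, vision gives the robot as it stands. The module is installed in compiled form; this text tells all that it offers.
- The arm moves only by the tool move_arm, never from a script. Its argument "moves" is one flat list of numbers, 7 for each row, row after row: the finger opening in cm, from 0 to 8.76, then the shift along the tool's x, y, z in cm, then the turn, a rotation vector about the tool's x, y, z in rad. A call has 1 to 8 rows; each row shifts and turns the commanded pose from where the row before left it, along the tool's axes as they then stand; what a row does not reach is not made up. A row lasts 1/10 s, in which the tool goes at most 50 mm and 8.59 degrees, less where a joint would pass 70% of its speed; a pose out of reach is approached as far as the arm can. A call with a gripper value outside its range is refused whole. The fingers move at their own pace and stop on an object; the grip force is fixed at half the most. Time passes only in rows, so rows that do not move let the fingers close. It gives the time, the measured TCP pose, the force, the opening and the grip force at its end, in the units of the state.
- ctrl.get_obs(): the state, without advancing time (a new reading comes with each control period).
- vision.snapshot(name): name is "scene" or "top" or "wrist"; returns (picture, depth): 400x640x3 uint8, red, green, blue; 400x640 float32, m along the optical axis (not along the pixel's ray), 0 where there is no reading.
- vision.camera_model(name): a dict with "vertical_fov" (degrees; the focal length in pixels is half the picture's height over the tangent of half this angle, whatever the lens; pixels are square), "cx", "cy" (the principal point, pixels), "cam_to_world" (4x4, takes a point from camera to world coordinates). Camera axes: x right, y down, z forward; pixel columns grow to the right and rows downward; lengths in m; the calibration is good to about 2 mm. A picture is of the moment at which its call begins: read the wrist's pose just before it. camera_model takes no time and is no camera call; for the wrist camera it gives the pose at the moment of the call.
- ctrl.close_job(): hands the job in; it is judged then, once.
The state is a dict: "clock": time; "joint_pos": joint angles; "qvel": joint speeds; "tau": joint torques, N m; "tool_pos": TCP position; "orientation": TCP orientation; "force": force on the tool from outside, world axes, zero at the start; "moment": the same for the moment, N m; "opening": finger opening in m; "gripper_force": force on a finger pad.
Only numpy, scipy, OpenCV 4.12 (cv2) and the standard library are available. Lean on these libraries where they do the work, as an engineer would, in place of code of your own. Each camera call takes 0.05 s, during which the arm holds its last target. There are 200 camera calls.

TASK

The carving is finished: lay the wooden-handled gouge in the open tool tub, then close the tub with its blue rectangular lid so that the lid sits fully home, flat and square on the rim. Set both down rather than dropping them, and leave the blue marker lying where it is.

Things in the scene. Friction and masses are not known exactly. Their poses are not given: they have to be found in the camera images.
- gouge: Lino gouge, 136 mm long, lying on a brown fixed lino plate 5 mm thick. Origin: middle of its underside; x along it to the blade, z up. Wooden handle, 20 x 20 mm section, x = -65 to +25 mm (grip it across y at or just behind the origin); brass ferrule; steel blade 8 mm wide to x = +71 mm. About 70 g.
- tub: Open translucent grey-blue tub, 220 (x) x 160 (y) x 65 mm outside, walls and floor 5 mm, fixed to the table. Origin: centre of its underside; x along its long side, z up; rim at z = 65 mm. A yellow and red glue stick, 90 x 18 mm, already lies in it along the long wall at -y (y about -60 mm) and may stay.
- lid: Tub's lid, flat on the table, right way up. Origin: centre of its underside, z up. Step under it 190 (x) x 130 x 8 mm, 10 mm play all round in the tub's mouth; blue board 240 x 180 mm, z = 8 to 14; wooden grip bar in the middle, 80 (x) x 18 (y) mm, z = 14 to 48. Home: origin 57 mm above the tub's, x along the tub's x, either way round. About 200 g.
- marker: Blue marker pen, 130 mm long, 16 mm thick, lying beside the gouge on the lino plate, its middle about 90 mm from the gouge's. Not to be moved. Origin: middle of its underside; x along it.
Not all that is in view belongs to the job. There is more than one size of the gouge; the job needs the smallest.

How it is judged (in metres and radians):
On the way:
1. the gouge lies in the tub, let go (x of gouge in the frame of tub between -0.1 and 0.1 m and y of gouge in the frame of tub between -0.075 and 0.075 m and z of gouge in the frame of tub between 0 and 0.032 m and contact force between the fingers and gouge below 0.1 N), for 0.2 s.
At the end, for the whole second after the job is handed in: The gouge lies in the tub, origin at most 32 mm above the tub's underside; the lid is on, within 15 mm of centre each way and 10 degrees of square, at most 3 mm above home, tilted under 2.3 degrees; both at rest; the marker within 30 mm of where it lay (x of gouge in the frame of tub between -0.1 and 0.1 m and y of gouge in the frame of tub between -0.075 and 0.075 m and z of gouge in the frame of tub between 0 and 0.032 m and x of lid in the frame of tub between -0.015 and 0.015 m and y of lid in the frame of tub between -0.015 and 0.015 m and z of lid in the frame of tub between 0.052 and 0.06 m and angle between lid's own z axis and vertical below 0.04 rad and angle between the x axis of lid and the x axis of tub, either way round below 0.175 rad and linear speed of lid below 0.02 m/s and linear speed of gouge below 0.03 m/s and distance of marker from where it was at the start of the episode below 0.03 m); the robot touches nothing.
It fails at once if the blue marker is moved by more than 30 mm (distance of marker from where it was at the start of the episode above 0.03 m).
It fails at once if the lid is dropped onto the tub (falling loose over it faster than 0.7 m/s, some 25 mm of fall) (horizontal distance between lid and tub below 0.12 m and linear speed of lid above 0.7 m/s and contact force between the fingers and lid below 0.1 N).
It fails at once if the gouge is dropped into the tub (falling loose over it faster than 1 m/s, some 50 mm of fall) (horizontal distance between gouge and tub below 0.12 m and linear speed of gouge above 1 m/s and contact force between the fingers and gouge below 0.1 N).
It also fails if it takes over 64 s, if anything falls off the work surface, if the arm or the gripper's body presses on something with over 40 N, if the wrist force passes 120 N, or if a joint passes its speed limit or range.

## Working session

There is one attempt and no reset: what is moved stays moved. The work goes in short steps, Python scripts to look and compute and a tool call to move; the robot and the scene stay as the last step left them, time stands still between calls to the robot, and variables do not carry over. Pictures are saved under pics/ and viewed, at most 13 in all, crops included, and the job is handed in when it is done.

Besides the shell and the picture viewer there is one more tool, called after "Call:" as name(argument=value, ...) on one line, values as JSON. move_arm: Moves the arm, as the interface text tells. Its arguments: {"type":"object","properties":{"moves":{"type":"array"}},"required":["moves"]}

```bash
mkdir -p pics
cat > h.py <<'E'
import numpy as np, cv2
from plant import ctrl, vision
def save(n,f):
    m=vision.camera_model(n); p,d=vision.snapshot(n)
    cv2.imwrite(f'pics/{f}.png',p[:,:,::-1]); np.savez(f'pics/{f}.npz',p=p,d=d,T=m['cam_to_world'],v=m['vertical_fov'],c=[m['cx'],m['cy']])
def load(f): return np.load(f'pics/{f}.npz')
def pt(D,u,v,z=None):
    f=200/np.tan(np.radians(D['v']/2)); r=np.array([(u-D['c'][0])/f,(v-D['c'][1])/f,1]); T=D['T']
    if z is None: s=np.median([x for x in D['d'][int(v)-1:int(v)+2,int(u)-1:int(u)+2].ravel() if x>0] or [0])
    else: s=(z-T[2,3])/(T[:3,:3]@r)[2]
    return (T@np.r_[r*s,1])[:3]
E
python3 - <<'E'
from h import *
save('top','top0'); save('scene','sc0')
print(ctrl.get_obs()); print(vision.camera_model('top')); print(vision.camera_model('wrist'))
E
```

```text
{'clock': 0.1, 'joint_pos': array([-5.37931177e+01,  2.05872355e+01,  6.38883877e-01, -1.85231002e-02,
       -7.01354717e+01, -1.65055378e+01]), 'qvel': array([-0.04331273, -0.04601974, -0.00823297,  0.08511078,  0.08157893,
       -0.06948162]), 'tau': array([-2.85123708e-03, -5.84160697e+01,  2.93749827e+01,  7.01538920e+00,
        1.02008818e-02, -7.15970668e-05]), 'tool_pos': array([ 0.22737471, -0.63509745,  0.23371391]), 'orientation': array([ 1.79914683e+02, -7.12093220e-03, -1.60304957e+02]), 'force': array([-0.34258098,  0.06591834, -1.18740007]), 'moment': array([ 0.01610491, -0.0684362 , -0.01887499]), 'gripper_force': 0.0, 'opening': 0.0877805189429033}
{'vertical_fov': 43.4482995670686, 'cx': 325.4738973732737, 'cy': 204.88016775298402, 'cam_to_world': array([[-8.08678498e-03, -9.74638251e-01,  2.23640076e-01,
         8.70507820e-02],
       [-9.99966275e-01,  7.56150834e-03, -3.20504719e-03,
        -1.71983404e-03],
       [ 1.43270529e-03, -2.23658452e-01, -9.74666530e-01,
         1.47061556e+00],
       [ 0.00000000e+00,  0.00000000e+00,  0.00000000e+00,
         1.00000000e+00]])}
{'vertical_fov': 66.58925737712144, 'cx': 318.29274803185706, 'cy': 198.93518228881163, 'cam_to_world': array([[-0.33746688,  0.91151246,  0.23507687,  0.16576734],
       [ 0.94133475,  0.32618079,  0.0865736 , -0.65796966],
       [ 0.00223535,  0.25050174, -0.96811357,  0.38486949],
       [ 0.        ,  0.        ,  0.        ,  1.        ]])}
```

View pics/top0.png

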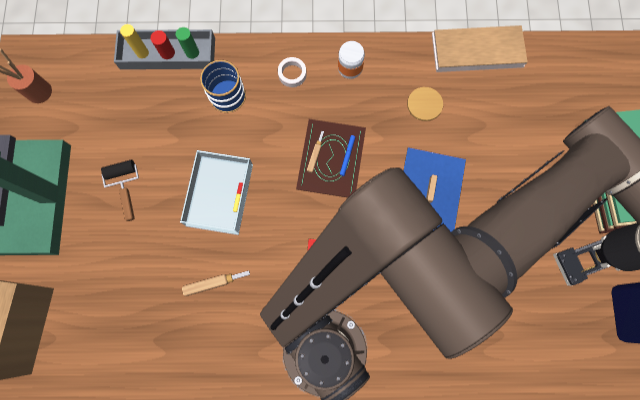

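View pics/sc0.png

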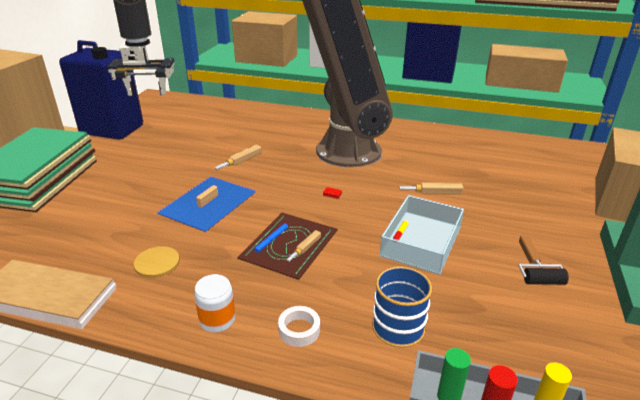

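Top view: the gouge candidates are the one on the lino plate (~316,152), a larger one at (215,284), and one hidden under the arm in the top view (scene 238,157). The tub is at (217,192), the lid at (433,185) and the marker at (348,155). The plate gouge is my choice, so I'll crop in to check it.

Run:
```python
import cv2
a=cv2.imread('pics/top0.png')
b=cv2.resize(a[110:240,290:370],None,fx=4.5,fy=4.5,interpolation=cv2.INTER_CUBIC)
c=cv2.resize(a[140:245,175:260],None,fx=4.5,fy=4.5,interpolation=cv2.INTER_CUBIC)
import numpy as np
c=cv2.copyMakeBorder(c,0,b.shape[0]-c.shape[0],10,0,cv2.BORDER_CONSTANT)
o=np.hstack([b,c]);print(o.shape);cv2.imwrite('pics/c1.png',o)
```

```text
(585, 752, 3)
```

View pics/c1.png

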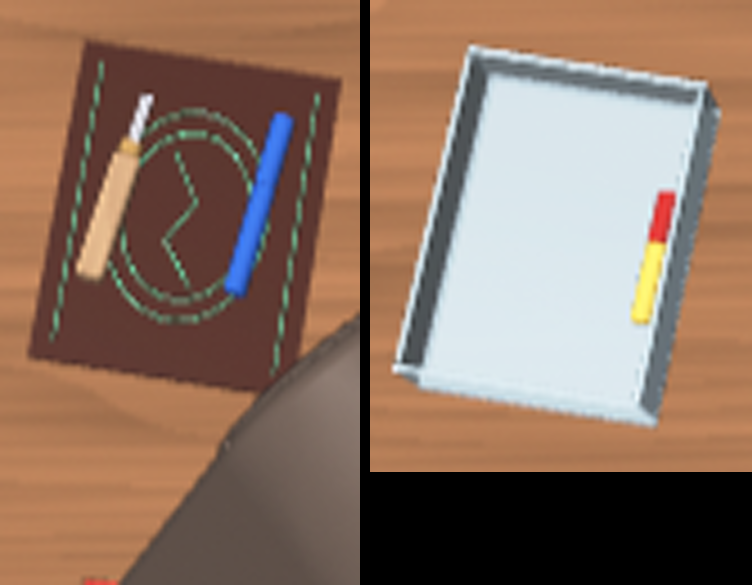

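Run:
```python
from h import *
np.set_printoptions(precision=4,suppress=True)
D=load('top0'); print('ends')
for n,u,v,z in [('handle',310,171.1,.025),('ferr',319.1,142.2,.02),('tip',322.9,131.1,.012),('m1',352.9,135.6,.013),('m2',342.2,174.9,.013),('TL',197.2,150.4,.065),('TR',250.6,158.4,.065),('BL',180.6,221.8,.065),('BR',237,229.5,.065),('L1',407,149,.014),('L2',465.5,157.5,.014),('grip',432,187,.048),('biggouge h',183,292,.01),('big tip',249,272,.01)]:
    print(n,pt(D,u,v,z),pt(D,u,v))
# other gouge in scene view
S=load('sc0')
for n,u,v,z in [('h',262,150,.01),('t',217,167,.01),('Ph',320,236,.02),('Pt',290,260,.012),('lidgrip',207,195,.045)]: print(n,pt(S,u,v,z),pt(S,u,v))
# tub rim points by height
d=D['d']; P=[]
for v in range(140,245):
  for u in range(172,262):
    if d[v,u]>0:
      p=pt(D,u,v,None) if 0 else None
      f=200/np.tan(np.radians(D['v']/2)); q=(D['T']@np.r_[(u-D['c'][0])/f*d[v,u],(v-D['c'][1])/f*d[v,u],d[v,u],1])[:3]
      if .056<q[2]<.072: P.append(q[:2])
print(len(P), cv2.minAreaRect(np.float32(P)*1000))
```

```text
ends
handle [0.5231 0.0391 0.025 ] [0.5259 0.0394 0.0158]
ferr [0.6163 0.0114 0.02  ] [0.616  0.0114 0.0208]
tip [ 0.6553 -0.0005  0.012 ] [ 0.6532 -0.0005  0.0175]
m1 [ 0.6396 -0.0927  0.013 ] [ 0.6373 -0.0923  0.0191]
m2 [ 0.514  -0.0578  0.013 ] [ 0.5131 -0.0577  0.0161]
TL [0.5771 0.3701 0.065 ] [0.5996 0.3871 0.0006]
TR [0.5512 0.2123 0.065 ] [ 0.5729  0.2223 -0.0007]
BL [0.3633 0.4069 0.065 ] [0.3702 0.4171 0.0299]
BR [0.3398 0.2455 0.065 ] [0.3452 0.2508 0.035 ]
L1 [ 0.5945 -0.2571  0.014 ] [ 0.5956 -0.2576  0.0111]
L2 [ 0.566 -0.434  0.014] [ 0.5699 -0.4376  0.0019]
grip [ 0.4648 -0.3192  0.048 ] [ 0.4648 -0.3192  0.0483]
biggouge h [0.1688 0.4044 0.01  ] [0.1681 0.4007 0.0235]
big tip [0.2245 0.2165 0.01  ] [0.2241 0.2159 0.0144]
h [ 0.0993 -0.2916  0.01  ] [ 0.0887 -0.2962  0.0041]
t [ 0.2592 -0.3895  0.01  ] [ 0.2705 -0.3831  0.0171]
Ph [0.5379 0.0533 0.02  ] [0.5309 0.0513 0.0145]
Pt [0.6465 0.0059 0.012 ] [0.6491 0.0069 0.0143]
lidgrip [ 0.4762 -0.3106  0.045 ] [ 0.472  -0.3132  0.042 ]
567 ((459.859130859375, 312.8929443359375), (162.26034545898438, 222.47108459472656), 80.06578826904297)
```

```bash
cat >> h.py <<'E'
from scipy.spatial.transform import Rotation as R
def go(x,y,z,yaw):
    o=ctrl.get_obs(); w=R.from_euler('xyz',[180,0,yaw],degrees=True); c=R.from_euler('xyz',o['orientation'],degrees=True)
    print('turn rad',(c.inv()*w).as_rotvec().round(3),'then shift cm',(w.inv().apply(np.array([x,y,z])-o['tool_pos'])*100).round(2),'clock',o['clock'],'q',o['joint_pos'].round(0),'tcp',o['tool_pos'].round(4))
E
python3 -c "
from h import *
go(.5865,.020,.20,163.3)"
```

```text
turn rad [ 0.001 -0.001  0.635] then shift cm [-15.57  73.07   3.37] clock 0.1 q [-54.  21.   1.  -0. -70. -17.] tcp [ 0.2274 -0.6351  0.2337]
```

Call:
move_arm(moves=[5,0,0,0,0,0,0.127,5,0,0,0,0,0,0.127,5,0,0,0,0,0,0.127,5,0,0,0,0,0,0.127,5,0,0,0,0,0,0.127,5,-0.9,4.2,0.2,0,0,0,5,-0.9,4.2,0.2,0,0,0,5,-0.9,4.2,0.2,0,0,0])

```text
clock: 0.9
tool_pos: [0.2896, -0.5212, 0.2277]
orientation: [180.0, -0.1, 163.3]
force: [1.3, 0.7, 0.2]
opening: 0.0498
gripper_force: 0.0
```

Call:
move_arm(moves=[5,-0.9,4.2,0.2,0,0,0,5,-0.9,4.2,0.2,0,0,0,5,-0.9,4.2,0.2,0,0,0,5,-0.9,4.2,0.2,0,0,0,5,-0.9,4.2,0.2,0,0,0,5,-0.9,4.2,0.2,0,0,0,5,-0.9,4.2,0.2,0,0,0,5,-0.9,4.2,0.2,0,0,0])

```text
clock: 1.7
tool_pos: [0.4553, -0.2196, 0.2125]
orientation: [180.0, 0.0, 163.3]
force: [0.2, 0.4, -0.4]
opening: 0.05
gripper_force: 0.0
```

Call:
move_arm(moves=[5,-0.9,4.2,0.2,0,0,0,5,-0.9,4.2,0.2,0,0,0,5,-0.9,4.2,0.2,0,0,0,5,-0.9,4.2,0.2,0,0,0,5,-0.9,4.2,0.2,0,0,0,5,-0.9,4.2,0.2,0,0,0,5,0,0,0,0,0,0,5,0,0,0,0,0,0])

```text
clock: 2.5
tool_pos: [0.5789, 0.0054, 0.1997]
orientation: [-180.0, -0.1, 163.4]
force: [-0.4, -1.4, -0.4]
opening: 0.05
gripper_force: 0.0
```

```bash
python3 -c "
from h import *
go(.5865,.020,.20,163.3)
save('wrist','w1');save('top','t1')
a=cv2.imread('pics/w1.png');b=cv2.imread('pics/t1.png')
cv2.imwrite('pics/t1c.png',cv2.resize(b[125:260,360:510],None,fx=4,fy=4,interpolation=cv2.INTER_CUBIC))"
```

```text
turn rad [-0.001 -0.002  0.002] then shift cm [-0.31  1.62 -0.03] clock 2.5 q [  20.   13.  -15.   -0.  -62. -126.] tcp [0.5789 0.0054 0.1997]
```

View pics/w1.png

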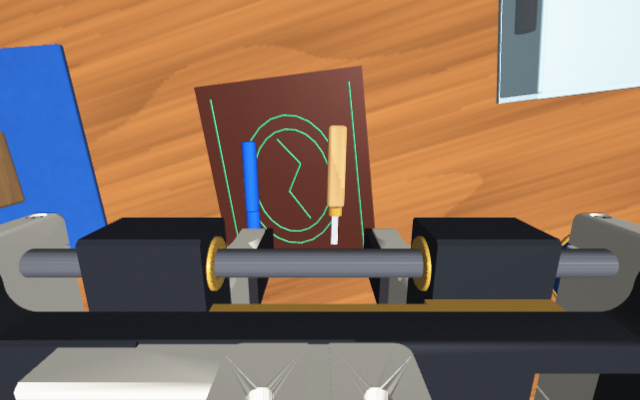

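View pics/t1c.png

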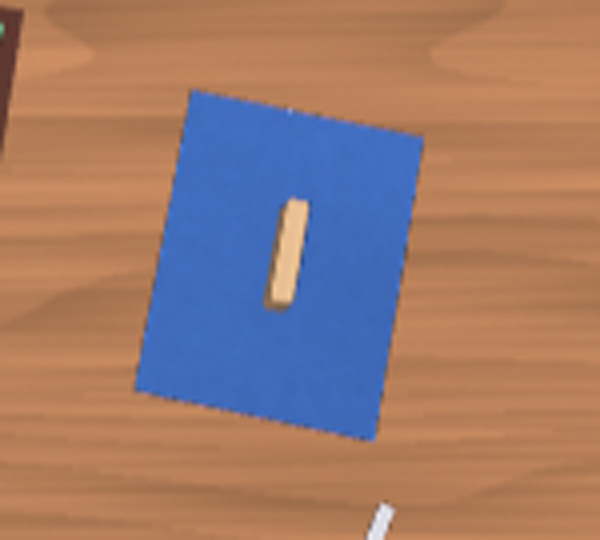

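Wrist view: handle butt (338,126), handle/ferrule edge (335,207), tip (334,243), marker at left. Top crop: the lid is unobstructed, with corners (190,90), (424,136), (375,440), (135,392) and bar top (290,253).

Run:
```python
from h import *
np.set_printoptions(precision=4,suppress=True)
D=load('w1');print(D['T'][:3,3])
for n,u,v,z in [('butt',338,126,.022),('ferr',335.5,207,.020),('tip',334,243,.012),('m1',248,142,.015),('m2',253,226,.015)]: print(n,pt(D,u,v,z),pt(D,u,v))
D=load('t1')
L=np.array([pt(D,360+a/4,125+b/4,.014)[:2] for a,b in [(190,90),(424,136),(375,440),(135,392)]]);print(L)
print('lid',L.mean(0),'ang',np.degrees(np.arctan2(*(L[0]+L[1]-L[2]-L[3])[::-1])),'size',np.linalg.norm(L[0]-L[1]),np.linalg.norm(L[0]-L[3]))
for a,b in [(299,200),(282,304)]: print('bar',pt(D,360+a/4,125+b/4,.048))
go(.5865,.020,.1,163.3)
```

```text
[0.5163 0.0243 0.3509]
butt [0.5273 0.0429 0.022 ] [0.5273 0.0428 0.0247]
ferr [0.6123 0.0163 0.02  ] [0.6114 0.0164 0.0233]
tip [0.6571 0.0023 0.012 ] [0.6546 0.0027 0.0181]
m1 [ 0.516 -0.055  0.015] [ 0.516  -0.0536  0.0208]
m2 [ 0.6085 -0.0822  0.015 ] [ 0.6067 -0.0801  0.0216]
[[ 0.5994 -0.2588]
 [ 0.5612 -0.4352]
 [ 0.3276 -0.3826]
 [ 0.3648 -0.2077]]
lid [ 0.4632 -0.3211] ang -12.48497758857407 size 0.1804594728210559 0.24006200221743437
bar [ 0.5014 -0.3294  0.048 ]
bar [ 0.4227 -0.3125  0.048 ]
turn rad [-0.    -0.001  0.   ] then shift cm [-0.31  1.76 10.03] clock 2.6 q [  20.   13.  -15.   -0.  -62. -126.] tcp [0.5785 0.0041 0.2003]
```

Call:
move_arm(moves=[5,-0.2,1,3,0,0,0.005,5,0,1,3,0,0,0,5,0,0,4,0,0,0,5,0,0,3,0,0,0,5,0,0,2,0,0,0,5,0,0,1,0,0,0,5,0,0,0,0,0,0,5,0,0,0,0,0,0])

```text
clock: 3.4
tool_pos: [0.5873, 0.0227, 0.0416]
orientation: [180.0, 0.1, 163.0]
force: [0.3, 0.0, 0.4]
opening: 0.0502
gripper_force: 0.0
```

```bash
python3 -c "
from h import *
go(.586,.0225,.016,163)"
```

```text
turn rad [0.001 0.001 0.   ] then shift cm [ 0.12 -0.06  2.56] clock 3.4 q [  21.   23.  -24.    0.  -43. -128.] tcp [0.5873 0.0227 0.0416]
```

Call:
move_arm(moves=[5,0.1,0,1.3,0,0,0,5,0,0,1.2,0,0,0,5,0,0,0,0,0,0,1,0,0,0,0,0,0,1,0,0,0,0,0,0,1,0,0,0,0,0,0,1,0,0,0,0,0,0,1,0,0,0,0,0,0])

```text
clock: 4.2
tool_pos: [0.5859, 0.0235, 0.0158]
orientation: [180.0, 0.0, 163.0]
force: [-1.8, 0.6, 0.9]
opening: 0.0198
gripper_force: 30.0
```

Call:
move_arm(moves=[1,0,0,-1,0,0,0,1,0,0,-2,0,0,0,1,0,0,-3,0,0,0,1,0,0,-3,0,0,0,1,0,0,-3,0,0,0,1,0,0,-2,0,0,0,1,0,0,-1,0,0,0,1,0,0,0,0,0,0])

```text
clock: 5.0
tool_pos: [0.5864, 0.0236, 0.1673]
orientation: [179.9, 0.1, 163.0]
force: [0.2, -0.4, -1.3]
opening: 0.0196
gripper_force: 30.0
```

```bash
python3 -c "
from h import *
save('wrist','w2')
t=np.radians(-9.9); y=.012
go(.459-y*np.sin(t),.311+y*np.cos(t),.16,170.1)"
```

```text
turn rad [ 0.001  0.    -0.124] then shift cm [17.42 27.35  0.57] clock 5.05 q [  21.   15.  -16.   -0.  -58. -128.] tcp [0.5857 0.0234 0.1657]
```

View pics/w2.png

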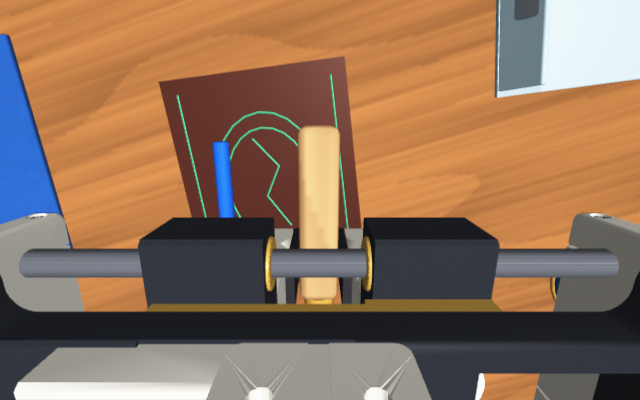

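The gouge is held (handle from (319,127) down to the jaws) and the marker hasn't moved. Next I carry it to the tub.

Call:
move_arm(moves=[1,1,1.5,0,0,0,-0.062,1,2.3,3.8,0,0,0,-0.062,1,2.5,4,0,0,0,0,1,2.5,4,0,0,0,0,1,2.5,4,0,0,0,0,1,2.5,4,0,0,0,0,1,2.3,3.5,0,0,0,0,1,1.3,2,0,0,0,0])

```text
clock: 5.85
tool_pos: [0.468, 0.3201, 0.1638]
orientation: [-179.9, -0.1, 170.2]
force: [1.0, 0.2, -1.3]
opening: 0.02
gripper_force: 30.0
```

Call:
move_arm(moves=[1,0.4,0.5,0,0,0,0,1,0,0,0,0,0,0,1,0,0,0,0,0,0])

```text
clock: 6.15
tool_pos: [0.4667, 0.3227, 0.1646]
orientation: [-179.9, -0.1, 170.1]
force: [0.4, -0.6, -2.5]
opening: 0.02
gripper_force: 30.0
```

Run:
```python
from h import *
t=np.radians(-9.9); y=.012
go(.459-y*np.sin(t),.311+y*np.cos(t),.020,170.1)
save('wrist','w3'); D=load('w3'); d=D['d']
f=200/np.tan(np.radians(D['v']/2)); U,V=np.meshgrid(np.arange(640),np.arange(400))
q=np.stack([(U-D['c'][0])/f*d,(V-D['c'][1])/f*d,d,np.ones_like(d)],-1)@D['T'].T
m=(d>0)&(q[...,2]>.058)&(q[...,2]<.07)&(V<230)
P=q[m][:,:2]; print(len(P), P.min(0),P.max(0), cv2.minAreaRect(np.float32(P)*1000))
```

```text
turn rad [-0.002 -0.001  0.   ] then shift cm [ 0.55 -0.08 14.46] clock 6.15 q [  54.   14.  -19.   -0.  -58. -154.] tcp [0.4667 0.3227 0.1646]
4407 [0.33757536 0.23255334] [0.49346315 0.41132385] ((415.7079772949219, 321.6819763183594), (160.5614471435547, 131.99737548828125), 80.20437622070312)
```

View pics/w3.png

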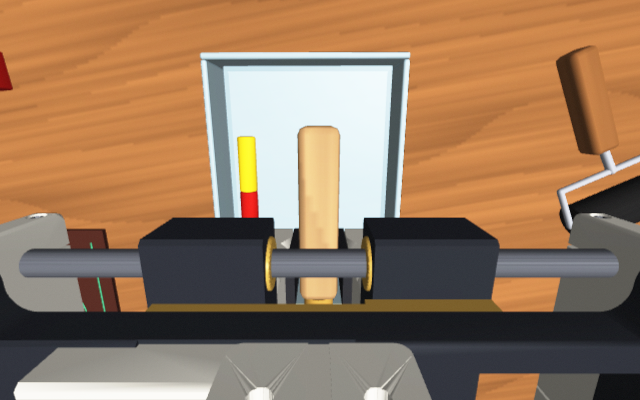

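Tub below the held gouge, the glue stick at left (248,180) clear of the fingers. Lowering now.

Call:
move_arm(moves=[1,0.5,0,2,0,0,0,1,0,0,3,0,0,0,1,0,0,3,0,0,0,1,0,0,2.5,0,0,0,1,0,0,1.8,0,0,0,1,0,0,0.8,0,0,0,1,0,0,0.4,0,0,0,1,0,0,0,0,0,0])

```text
clock: 7.0
tool_pos: [0.4623, 0.3242, 0.0307]
orientation: [-180.0, 0.0, 170.1]
force: [0.7, -0.2, -0.7]
opening: 0.0198
gripper_force: 30.0
```

Call:
move_arm(moves=[1,0,0,0.6,0,0,0,1,0,0,0.4,0,0,0,1,0,0,0.3,0,0,0,1,0,0,0,0,0,0,1,0,0,0,0,0,0])

```text
clock: 7.5
tool_pos: [0.4619, 0.3246, 0.0176]
orientation: [-180.0, 0.0, 170.1]
force: [0.0, 0.1, -0.8]
opening: 0.0195
gripper_force: 30.0
```

Call:
move_arm(moves=[1,0,0,0.1,0,0,0,4,0,0,0,0,0,0,4,0,0,0,0,0,0,4,0,0,0,0,0,0,4,0,0,0,0,0,0,4,0,0,0,0,0,0,4,0,0,0,0,0,0])

```text
clock: 8.2
tool_pos: [0.4619, 0.3246, 0.0166]
orientation: [180.0, 0.0, 170.1]
force: [0.0, -0.2, 0.5]
opening: 0.0398
gripper_force: 0.0
```

Call:
move_arm(moves=[4,0,0,-1,0,0,0,4,0,0,-2,0,0,0,4,0,0,-3,0,0,0,4,0,0,-4,0,0,0,4,0,0,-4,0,0,0,4,0,0,-3,0,0,0,4,0,0,-1,0,0,0,4,0,0,0,0,0,0])

```text
clock: 9.0
tool_pos: [0.4624, 0.3252, 0.1989]
orientation: [179.8, 0.1, 170.1]
force: [-0.3, 0.1, -0.8]
opening: 0.0403
gripper_force: 0.0
```

Run:
```python
from h import *
save('wrist','w4'); D=load('w4')
cv2.imwrite('pics/w4c.png',D['p'][:320,150:500,::-1])
go(.463,-.321,.17,167.7)
```

```text
turn rad [0.001 0.    0.042] then shift cm [-13.87 -63.05   2.71] clock 9.05 q [  55.   12.  -17.   -0.  -62. -155.] tcp [0.4617 0.3245 0.1971]
```

View pics/w4c.png

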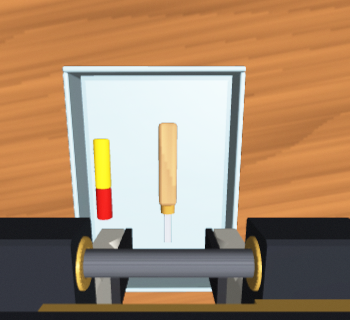

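The gouge lies flat in the tub (crop: butt (168,125), tip (167,240)), clear of the glue stick. On to the lid.

Call:
move_arm(moves=[4,-0.5,-2,0,0,0,0.042,4,-0.9,-4.2,0,0,0,0,4,-0.9,-4.2,0,0,0,0,4,-0.9,-4.2,0,0,0,0,4,-0.9,-4.2,0,0,0,0,4,-0.9,-4.2,0,0,0,0,4,-0.9,-4.2,0,0,0,0,4,-0.9,-4.2,0,0,0,0])

```text
clock: 9.85
tool_pos: [0.4609, 0.0009, 0.1952]
orientation: [-179.9, -0.1, 167.7]
force: [1.5, -0.6, -0.4]
opening: 0.0399
gripper_force: 0.0
```

Call:
move_arm(moves=[4,-0.9,-4.2,0,0,0,0,4,-0.9,-4.2,0,0,0,0,4,-0.9,-4.2,0,0,0,0,4,-0.9,-4.2,0,0,0,0,4,-0.9,-4.2,0,0,0,0,4,-0.9,-4.2,0,0,0,0,4,-0.9,-4,0,0,0,0,4,-0.5,-2,0,0,0,0])

```text
clock: 10.65
tool_pos: [0.4606, -0.3188, 0.1944]
orientation: [180.0, -0.2, 167.5]
force: [0.1, 0.2, 0.5]
opening: 0.0403
gripper_force: 0.0
```

Call:
move_arm(moves=[4,0,0,0,0,0,0,4,0,0,0,0,0,0])

```text
clock: 10.85
tool_pos: [0.461, -0.3163, 0.1947]
orientation: [180.0, -0.2, 167.6]
force: [1.0, 0.7, -0.7]
opening: 0.0397
gripper_force: 0.0
```

Run:
```python
from h import *
go(.463,-.321,.10,167.7)
save('wrist','w5'); D=load('w5'); d=D['d']
f=200/np.tan(np.radians(D['v']/2)); U,V=np.meshgrid(np.arange(640),np.arange(400))
q=np.stack([(U-D['c'][0])/f*d,(V-D['c'][1])/f*d,d,np.ones_like(d)],-1)@D['T'].T
b=D['p'].astype(int)
m=(d>0)&(abs(q[...,2]-.014)<.006)&(V<230)&(b[...,2]>b[...,0]+50)
print(m.sum(), cv2.minAreaRect(np.float32(q[m][:,:2])*1000))
m=(d>0)&(abs(q[...,2]-.048)<.006)&(V<230)&(b[...,0]>b[...,2]+30)
print(m.sum(), m.sum() and cv2.minAreaRect(np.float32(q[m][:,:2])*1000))
```

```text
turn rad [ 0.001 -0.003 -0.002] then shift cm [-0.29 -0.42  9.47] clock 10.85 q [-14.  12. -17.  -0. -61. -88.] tcp [ 0.461  -0.3163  0.1947]
25019 ((461.6446228027344, -177.5550537109375), (453.935302734375, 170.30148315429688), 77.46458435058594)
1280 ((464.7633056640625, -318.7713928222656), (16.62751007080078, 78.58009338378906), 77.34163665771484)
```

Call:
move_arm(moves=[4,-0.4,-0.3,2,0,0,0,4,0,0,4,0,0,0,4,0,0,4,0,0,0,4,0,0,3,0,0,0,4,0,0,2,0,0,0,4,0,0,1,0,0,0,4,0,0,0,0,0,0,4,0,0,0,0,0,0])

```text
clock: 11.7
tool_pos: [0.4665, -0.3196, 0.0374]
orientation: [-180.0, 0.0, 167.8]
force: [0.7, 1.2, 1.1]
opening: 0.04
gripper_force: 0.0
```

```bash
python3 -c "
from h import *
go(.464,-.320,.026,167.5)"
```

```text
turn rad [-0.     0.001  0.005] then shift cm [ 0.23 -0.09  1.14] clock 11.7 q [-15.  22. -27.   0. -41. -88.] tcp [ 0.4665 -0.3196  0.0374]
```

Call:
move_arm(moves=[4,0.2,-0.1,0.7,0,0,0.005,4,0,0,0.4,0,0,0,4,0,0,0,0,0,0,1,0,0,0,0,0,0,1,0,0,0,0,0,0,1,0,0,0,0,0,0,1,0,0,0,0,0,0,1,0,0,0,0,0,0])

```text
clock: 12.5
tool_pos: [0.4638, -0.3203, 0.0257]
orientation: [-180.0, 0.0, 167.4]
force: [0.2, 0.1, 1.0]
opening: 0.0176
gripper_force: 30.0
```

Call:
move_arm(moves=[1,0,0,-0.5,0,0,0,1,0,0,-1.5,0,0,0,1,0,0,-3,0,0,0,1,0,0,-4,0,0,0,1,0,0,-4,0,0,0,1,0,0,-3,0,0,0,1,0,0,-1,0,0,0,1,0,0,0,0,0,0])

```text
clock: 13.3
tool_pos: [0.4641, -0.3204, 0.1967]
orientation: [180.0, 0.1, 167.4]
force: [-0.4, -0.3, -3.3]
opening: 0.0179
gripper_force: 30.0
```

Run:
```python
from h import *
go(.459,.313,.19,170.1)
save('wrist','w6');save('top','t6')
cv2.imwrite('pics/w6c.png',cv2.resize(np.vstack([load('w6')['p'],load('t6')['p']])[:,:,::-1],None,fx=.75,fy=.75))
```

```text
turn rad [ 0.     0.003 -0.047] then shift cm [11.39 62.31  0.67] clock 13.3 q [-15.  12. -17.  -0. -61. -88.] tcp [ 0.4641 -0.3204  0.1967]
```

View pics/w6c.png

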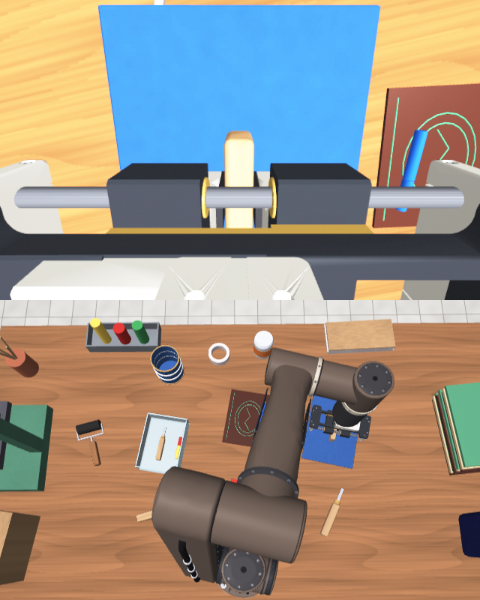

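Lid held square in the jaws, clear of the table; marker and gouge unmoved. Checking lid tilt and offset, then carrying it over.

```bash
cat >> h.py <<'E'
def lid(fn):
    D=load(fn); d=D['d']; f=200/np.tan(np.radians(D['v']/2)); U,V=np.meshgrid(np.arange(640),np.arange(400))
    q=np.stack([(U-D['c'][0])/f*d,(V-D['c'][1])/f*d,d,np.ones_like(d)],-1)@D['T'].T; b=D['p'].astype(int)
    m=((d>0)&(V<212)&(b[...,2]>b[...,0]+60)).astype(np.uint8); n,l,s,c=cv2.connectedComponentsWithStats(m); k=1+np.argmax(s[1:,4])
    P=q[l==k][:,:3]; A=np.c_[P[:,:2],np.ones(len(P))]; w=np.linalg.lstsq(A,P[:,2],rcond=None)[0]
    print('slope rad',w[:2].round(4),'mean z',P[:,2].mean().round(4)); r=cv2.minAreaRect(np.float32(P[:,:2])*1000); print(r, (np.array(cv2.boxPoints(r))).round(0).tolist())
E
python3 -c "
from h import *
lid('w6')"
```

```text
slope rad [0.0037 0.0008] mean z 0.1858
((398.6742858886719, -305.32293701171875), (180.06298828125, 102.01738739013672), 77.3399658203125) [[329.0, -382.0], [429.0, -404.0], [468.0, -229.0], [369.0, -206.0]]
```

Call:
move_arm(moves=[1,0.3,1.5,0,0,0,-0.02,1,0.5,3,0,0,0,-0.027,1,0.7,3.8,0,0,0,0,1,0.7,3.8,0,0,0,0,1,0.7,3.8,0,0,0,0,1,0.7,3.8,0,0,0,0,1,0.7,3.8,0,0,0,0,1,0.7,3.8,0,0,0,0])

```text
clock: 14.2
tool_pos: [0.4613, -0.041, 0.1941]
orientation: [-179.9, -0.1, 170.2]
force: [0.7, -0.0, -2.1]
opening: 0.018
gripper_force: 30.0
```

Call:
move_arm(moves=[1,0.7,3.8,0,0,0,0,1,0.7,3.8,0,0,0,0,1,0.7,3.8,0,0,0,0,1,0.7,3.8,0,0,0,0,1,0.7,3.8,0,0,0,0,1,0.7,3.8,0,0,0,0,1,0.7,3.8,0,0,0,0,1,0.7,3.8,0,0,0,0])

```text
clock: 15.0
tool_pos: [0.4581, 0.2676, 0.1938]
orientation: [-179.9, -0.1, 170.2]
force: [0.7, -0.1, -2.5]
opening: 0.0177
gripper_force: 30.0
```

Call:
move_arm(moves=[1,0.4,2.5,0,0,0,0,1,0.2,1.5,0,0,0,0,1,0,0,0,0,0,0,1,0,0,0,0,0,0])

```text
clock: 15.4
tool_pos: [0.4598, 0.3061, 0.1944]
orientation: [-179.9, -0.1, 170.2]
force: [-0.2, -0.3, -3.2]
opening: 0.0173
gripper_force: 30.0
```

```bash
python3 -c "
from h import *
go(.459,.313,.085,170.2)
save('wrist','w7');lid('w7')"
```

```text
turn rad [-0.002 -0.001 -0.001] then shift cm [ 0.2   0.67 10.94] clock 15.4 q [  54.   11.  -18.   -0.  -61. -154.] tcp [0.4598 0.3061 0.1944]
slope rad [-0.0004 -0.0009] mean z 0.1837
((393.6711730957031, 317.6405029296875), (179.6185302734375, 101.70870971679688), 80.26071166992188) [[328.0, 238.0], [429.0, 221.0], [459.0, 398.0], [359.0, 415.0]]
```

Call:
move_arm(moves=[1,0.4,0.7,1,0,0,0,1,0,0,2,0,0,0,1,0,0,2.5,0,0,0,1,0,0,2,0,0,0,1,0,0,1,0,0,0,1,0,0,0.5,0,0,0,1,0,0,0,0,0,0,1,0,0,0,0,0,0])

```text
clock: 16.25
tool_pos: [0.4583, 0.3147, 0.1064]
orientation: [179.9, 0.0, 170.1]
force: [-0.6, -0.4, -1.7]
opening: 0.018
gripper_force: 30.0
```

Run:
```python
from h import *
go(.459,.314,.083,170.2)
save('wrist','w8');lid('w8')
save('scene','s8'); cv2.imwrite('pics/s8c.png',cv2.resize(load('s8')['p'][150:300,330:520,::-1],None,fx=4,fy=4,interpolation=cv2.INTER_CUBIC))
```

```text
turn rad [ 0.001  0.001 -0.001] then shift cm [-0.08 -0.06  2.34] clock 16.25 q [  55.   16.  -24.    0.  -50. -155.] tcp [0.4583 0.3147 0.1064]
slope rad [0.0022 0.0019] mean z 0.0955
((392.195068359375, 326.4951171875), (180.21066284179688, 101.78670501708984), 80.17295837402344) [[327.0, 246.0], [427.0, 229.0], [458.0, 407.0], [357.0, 424.0]]
```

View pics/s8c.png

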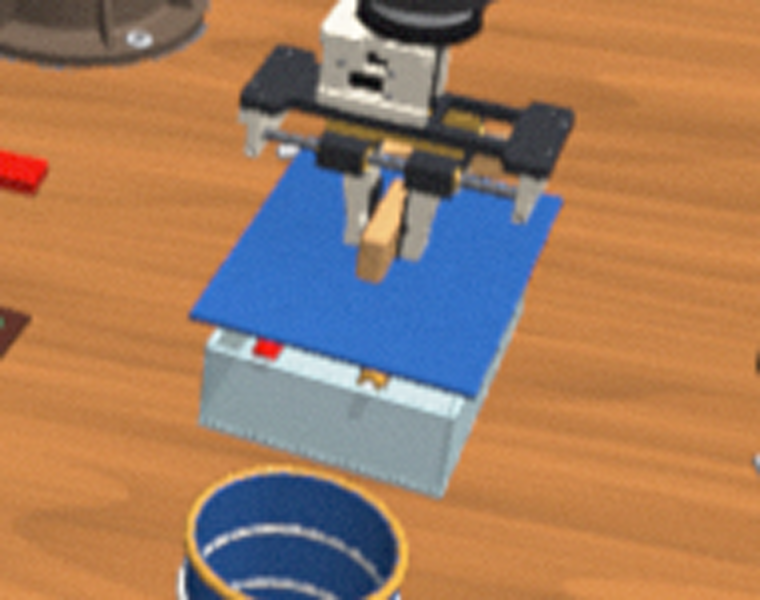

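The lid is level and centred over the tub. Final descent.

Call:
move_arm(moves=[1,0.1,-0.1,0.6,0,0,0,1,0,0,0.6,0,0,0,1,0,0,0.5,0,0,0,1,0,0,0.3,0,0,0,1,0,0,0.2,0,0,0,1,0,0,0,0,0,0,1,0,0,0,0,0,0])

```text
clock: 17.05
tool_pos: [0.4568, 0.3135, 0.0836]
orientation: [-180.0, 0.0, 170.1]
force: [-0.2, -0.1, -2.8]
opening: 0.0176
gripper_force: 30.0
```

Call:
move_arm(moves=[1,-0.1,0,0.1,0,0,0,1,0,0,0.1,0,0,0,1,0,0,0,0,0,0,1,0,0,0,0,0,0])

```text
clock: 17.45
tool_pos: [0.4579, 0.3135, 0.0827]
orientation: [180.0, 0.0, 170.2]
force: [-2.8, -1.0, 7.2]
opening: 0.0176
gripper_force: 30.0
```

Contact with the rim at 7 N, so it's seated. Releasing.

Call:
move_arm(moves=[4,0,0,0,0,0,0,4,0,0,0,0,0,0,4,0,0,0,0,0,0,4,0,0,0,0,0,0,4,0,0,-1,0,0,0,4,0,0,-2,0,0,0,4,0,0,-3,0,0,0,4,0,0,-4,0,0,0])

```text
clock: 18.25
tool_pos: [0.457, 0.3125, 0.1819]
orientation: [-179.9, -0.1, 170.1]
force: [0.8, 1.1, -0.3]
opening: 0.04
gripper_force: 0.0
```

Call:
move_arm(moves=[4,0,0,-3,0,0,0,4,0,0,-1,0,0,0,4,0,0,0,0,0,0,4,0,0,0,0,0,0])

```text
clock: 18.65
tool_pos: [0.4572, 0.313, 0.2209]
orientation: [-180.0, -0.0, 170.1]
force: [0.3, -0.1, -0.3]
opening: 0.0399
gripper_force: 0.0
```

Run:
```python
from h import *
save('wrist','w9');lid('w9'); print(ctrl.get_obs()['tool_pos'])
save('scene','s9'); cv2.imwrite('pics/s9c.png',cv2.resize(load('s9')['p'][150:300,230:490,::-1],None,fx=3,fy=3,interpolation=cv2.INTER_CUBIC))
```

```text
slope rad [0.0018 0.0013] mean z 0.0719
((412.32916259765625, 321.85321044921875), (179.4516143798828, 141.99771118164062), 80.06285858154297) [[327.0, 246.0], [467.0, 221.0], [498.0, 398.0], [358.0, 422.0]]
[0.45710843 0.31276249 0.22033527]
```

View pics/s9c.png

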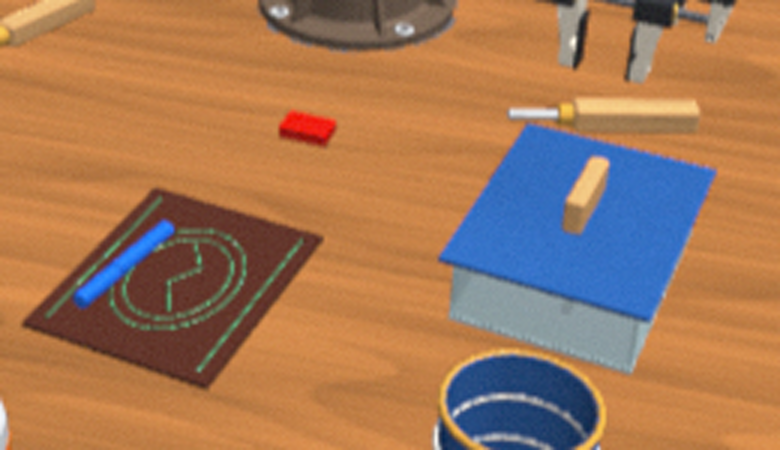

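The lid is flat: its top is at 0.072 m (0.071 expected), its tilt is about 0.002 rad, and it is centred within a few mm. The marker is where it was, so I'm handing in.

```bash
python3 -c "
from plant import ctrl
print(ctrl.close_job())"
```

```text
the job is handed in; nothing more can be done
None
```

The gouge lies in the tub, the lid sits flat and square on the rim, the marker is where it was, and the job is handed in (about 19 s on the clock; the hand-in returned no verdict).

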